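Seat an electrode plug and tug-test its catch

TASK

Take the red-capped electrode plug out of the parking stand and press it down into the round socket of the sprung dock until it clicks fully home, without forcing it. Then, keeping hold of its cap, tug it straight up with about 12 newtons and keep that pull for a good second, never jerking it anywhere near 20 newtons, to confirm that the catch retains it. Ease off and let go, leaving the plug fully home and upright in the dock and the black-capped plug and the amber bottle as they were.

Things in the scene. Friction and masses are not known exactly. Their poses are not given: they have to be found in the camera images.
- red_plug_cap (a point): Red-capped electrode plug, loose, upright, nose down, 85 mm tall, about 60 g. Point on its axis, 15 mm below the cap's top, 70 mm above the nose tip. The ribbed cap, 24 mm in diameter and 42 mm tall, is grasped from above across its sides. Under it a black collar, 27 mm in diameter, rests on the stand or dock: its underside is 30 mm below this point.
- red_plug: The same plug; origin at its nose tip, z up along its axis. From below: nose tapering from 5 to 18 mm diameter over 11.5 mm, barb of 18 mm diameter with a square upper shoulder at 16.5 mm, neck 9 mm in diameter, shank of 17 mm diameter, collar underside at 40 mm.
- grey_plug_cap (a point): Identical plug with a black cap, in the other hole of the stand; same point on it. To be left alone.
- stand: Parking stand, fixed grey block 50 x 130 x 46 mm, two through holes 20 mm in diameter, 70 mm apart along its own y (at -35 and +35 mm). Origin: centre of its underside. x is its narrow direction: fingers closing along its x clear the other plug. Either plug may be in either hole; a parked plug's cap point is 76 mm above the origin.
- dock: The dock, fixed: grey foot 116 x 98 x 10 mm with a housing 72 mm square and 47 mm tall, blue stripe. Origin: centre of the foot's underside, below the bore; z up. In it a white carrier 60 mm square floats on a stiff spring: it gives only along z, 0.125 mm per newton, down when pressed, up when tugged (1.5 mm at 12 N).
- socket_mouth (a point): Centre of the round vertical bore in the white carrier, on its flat top face, 62 mm above the dock's origin at rest; moves with the carrier. Bore 20 mm in diameter, 13 mm long, with free room below for the nose. With the plug fully home the collar is on the face and the cap point 30 mm above this point; the caught plug has axial play that differs from dock to dock, 1 to 5 mm.
- socket_catch (a point): On the bore axis, 20 mm under the face. Two hidden spring catches sit 16 to 20 mm below the face (varies). The nose meets them with the collar 20 to 16 mm above the face; they resist with 5 to 15 N (more if off-centre; yield sideways), then drag on the barb and snap in over its shoulder 5 to 1 mm before the collar lands. Then the force rises: press on to about 15 N. A plug not caught pulls out easily.
- drop_bottle_mid (a point): Amber dropper bottle with white cap, loose, 30 mm in diameter, 78 mm tall, standing on the worktop behind the dock and stand; point at half height. To be left alone.

How it is judged (in metres and radians):
On the way, in this order (a step that is already met when the one before it is completed fails the run):
1. the red plug is pressed fully home in the dock (z of red_plug_cap in the frame of socket_mouth between 0.0285 and 0.0315 m and horizontal distance between red_plug_cap and socket_mouth below 0.003 m), for 0.2 s.
2. held by its cap, the seated red plug is tugged up with 9 to 15 N (carrier lifted 1.13 to 1.88 mm) for 0.8 s (z of red_plug_cap in the frame of socket_mouth between 0.0285 and 0.0375 m and horizontal distance between red_plug_cap and socket_mouth below 0.004 m and z of socket_mouth in the frame of dock between 0.06313 and 0.06388 m and contact force between the fingers and red_plug above 1 N and contact force between the fingers and dock below 0.5 N), for 0.8 s.
At the end, for the whole second after the job is handed in: The red plug stands released, at rest and upright (within 7 degrees) in the dock's socket, its cap point 28.5 to 31.5 mm above the socket face and within 3 mm of the bore's axis, with the carrier back at its rest height within 0.8 mm (all of step 1 and z of socket_mouth in the frame of dock between 0.0612 and 0.0628 m and angle between red_plug_cap's own z axis and vertical below 0.12 rad and linear speed of red_plug below 0.02 m/s); the robot touches nothing.
It fails at once if the plug was tugged with more than 20 N (carrier lifted over 2.5 mm) (z of socket_mouth in the frame of dock above 0.0645 m).
It fails at once if the socket was forced with more than 40 N (carrier pushed down over 5 mm) (z of socket_mouth in the frame of dock below 0.057 m).
It fails at once if the black-capped plug was disturbed (distance of grey_plug_cap from where it was at the start of the episode above 0.012 m).
It fails at once if the amber bottle was disturbed (distance of drop_bottle_mid from where it was at the start of the episode above 0.015 m).
It also fails if it takes over 72 s, if anything falls off the work surface, if the arm or the gripper's body presses on something with over 40 N, if the wrist force passes 120 N, or if a joint passes its speed limit or range.

ROBOT

A 6-joint arm with a two-finger parallel gripper is mounted at the origin on a cart in front of the work surface, level with it; the furniture and walls round the work are solid. World frame = base frame: x ahead of the robot, y to its left, z up, the work surface at z = 0. Lengths are in mm, angles in rad, forces in N, time in s.
With the tool pointing down it reaches from about 400 to 925 mm from the base axis. Payload 12.5 kg.
Tool frame: the origin (TCP) lies midway between the tips of the shut fingers; the grasp point (between the pads) lies env.grasp_offset behind it (env.grasp_offset is the distance from the TCP to the grasp point, in mm); x points along the fingers, y is the direction in which the jaws open and shut, and the axes are right-handed (so a half turn about x gives the same grasp; the last joint's range is limited). The gripper opens to 95 mm and grips with 3 to 60 N. Pads are 20 mm wide; open, the fingers measure 119 mm over their backs; the gripper's body (75 mm by 180 mm) begins 59 mm behind the grasp point.
Start: joints at [-1.397, 0.491, 1.559, -0, 1.092, -0.106], TCP at [172.625, -600.706, 214.661] pointing down, gripper open.
Joint ranges: [-3.1, 3.1], [-0.84, 2.19], [0.05, 2.79], [-1.13, 4.28], [0.06, 2.93], [-2.69, 2.69]. Speed limits (rad/s): [2.22, 2.22, 2.79, 3.14, 3.14, 3.14].

INTERFACE

Orientations are given as [roll, pitch, yaw] about the fixed x, y, z axes, in that order (R = Rz(yaw) Ry(pitch) Rx(roll)).
In Python, from cell import env gives the robot as it stands.
- The arm moves only by the tool apply_moves, never from a script. Its arguments are lists of equal length, an entry for each row: "offset": the shift along the world's x, y, z in units of 25 mm (1.0 is 25 mm), a list of three; "yaw": the turn about the world's z in units of 6 degrees (1.0 is 6 degrees); "jaw": the closure, from -1 (fully open) to 1 (shut), so that 0 is half open. A call has 1 to 20 rows; each row is the pose to reach, as a shift and turn from the pose measured when the call began; what a row does not reach only later rows make up. A row lasts 1/8 s, in which the tool goes at most 62.5 mm and 10.7 degrees, less where a joint would pass 70% of its speed; a pose out of reach is approached as far as the arm can. A call with a gripper value outside its range is refused whole. The fingers move at their own pace and stop on an object; the grip force is fixed at half the most. Time passes only in rows, so rows that repeat a pose let the fingers close. It gives the time, the measured TCP pose, the force and the opening at its end, in the units of the state.
- env.state(): the state, without advancing time (a new reading comes with each control period).
- env.read_camera(name): name is "scene" or "top" or "wrist"; returns a dict with "frame" (420x560x3 uint8, red, green, blue), "fx", "fy", "cx", "cy" (pixels), "xyz" and "rotation" of the camera in the world; the wrist camera has in their place "hand_eye" (4x4, takes a point from camera to tool coordinates, whose origin is the TCP and whose axes are the tool frame's). Camera axes: x right, y down, z forward; pixel columns grow to the right and rows downward; lengths in mm; the calibration is good to about 2 mm. The wrist camera is an equidistant fisheye: a pixel r from the principal point sees the ray r / f radians off the axis. A picture is of the moment at which its call begins: read the wrist's pose just before it. There is no depth.
- env.job_done(): hands the job in, once; it reports no verdict.
The state is a dict: "t": time; "joints": joint angles; "qvel": joint speeds; "tau": joint torques, N m; "eef_pos": TCP position; "tcp_rot": TCP orientation; "ft_force": force on the tool from outside, world axes, zero at the start; "moment": the same for the moment, N m; "opening": opening from 0.0 (shut) to 1.0 (fully open).
Only numpy, scipy, OpenCV 4.12 (cv2) and the standard library are available. Lean on these libraries where they do the work, as an engineer would, in place of code of your own. Each camera call takes 0.05 s, during which the arm holds its last target.

## Working session

There is one attempt and no reset: what is moved stays moved. The work goes in short steps, Python scripts to look and compute and a tool call to move; the robot and the scene stay as the last step left them, time stands still between calls to the robot, and variables do not carry over. Pictures are saved under pics/ and viewed, and the job is handed in when it is done.

Besides the shell and the picture viewer there is one more tool, called after "Emit:" as name([rows], argument=value, ...), one row to a line, values as JSON. apply_moves: Moves the arm, as the interface text tells. Its arguments: {"type":"object","properties":{"offset":{"type":"array"},"yaw":{"type":"array"},"jaw":{"type":"array"}},"required":["offset","yaw","jaw"]}

```bash
ls; mkdir -p pics; python3 - <<'E'
from cell import env
import cv2
s=env.state();print(s, env.grasp_offset)
for n in ["scene","top","wrist"]:
    c=env.read_camera(n);cv2.imwrite(f"pics/{n}0.png",c["frame"][:,:,::-1])
    print(n,{k:v for k,v in c.items() if k!="frame"})
E
```

```text
pics
{'t': 0.0, 'joints': array([-1.39660999e+00,  4.91562442e-01,  1.55947874e+00, -1.19406940e-05,
        1.09173168e+00, -1.05578323e-01]), 'qvel': array([ 7.57587200e-05, -7.88946803e-04,  8.58053597e-04, -2.43509354e-04,
       -2.97194670e-04,  2.10463449e-04]), 'tau': array([-2.87003437e-03, -6.12642145e+01, -2.58185613e+01,  6.90490636e-02,
        4.81279241e-02, -1.15639596e-04]), 'eef_pos': array([ 172.56638708, -600.42620704,  214.04988368]), 'tcp_rot': array([-1.66740195,  1.56961607,  1.75396088]), 'ft_force': array([-0.28875815,  0.15319043,  0.23001504]), 'moment': array([-0.04386581, -0.03921196,  0.0028998 ]), 'opening': 1.0006724880663151} 18.8
scene {'fx': 512.55622774609, 'fy': 512.55622774609, 'cx': 277.24024751174926, 'cy': 206.74059976210995, 'xyz': array([ 177.19506096, -879.67307578,  635.33098968]), 'rotation': array([-2.19573712e+00, -1.18421746e-03, -4.93875976e-01])}
top {'fx': 440.261281465944, 'fy': 440.261281465944, 'cx': 280.9643767894255, 'cy': 211.42323917533463, 'xyz': array([ 411.83277802, -190.74624711,  899.91922908]), 'rotation': array([-2.97558653, -0.0063263 , -1.56212418])}
wrist {'fx': 325.19226210127806, 'fy': 325.19226210127806, 'cx': 278.4639909216069, 'cy': 213.71209673600904, 'hand_eye': array([[-2.24516999e-05, -2.53950735e-01,  9.67217154e-01,
        -1.69314127e+02],
       [ 9.99999996e-01, -8.37819378e-05,  1.21504788e-06,
        -3.39208016e-01],
       [ 8.07267651e-05,  9.67217151e-01,  2.53950736e-01,
        -7.11593586e+01],
       [ 0.00000000e+00,  0.00000000e+00,  0.00000000e+00,
         1.00000000e+00]])}
```

View pics/scene0.png

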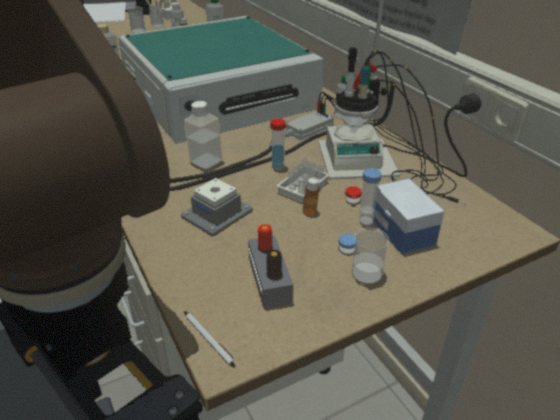

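View pics/top0.png

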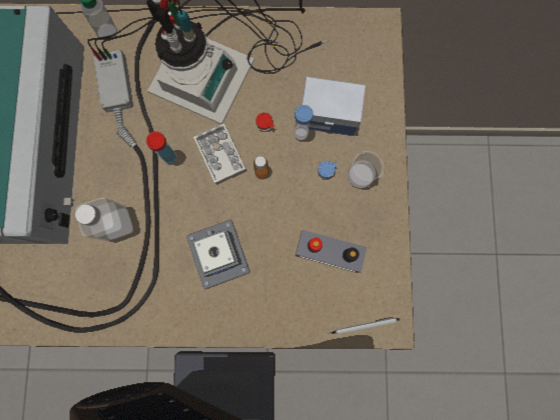

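View pics/wrist0.png

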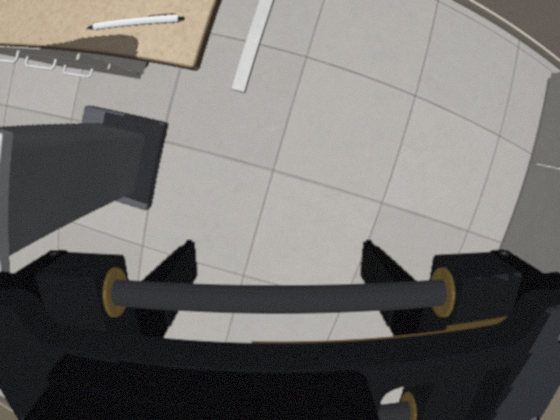

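The top view shows the dock bore near (214,252), the red cap near (316,244), the black cap near (351,254) and the bottle near (261,165). I'll enlarge these.

```bash
python3 - <<'E'
import cv2
t=cv2.imread("pics/top0.png");s=cv2.imread("pics/scene0.png")
cv2.imwrite("pics/t_dock.png",cv2.resize(t[215:295,180:260],None,fx=7,fy=7,interpolation=2))
cv2.imwrite("pics/t_stand.png",cv2.resize(t[222:282,290:375],None,fx=9,fy=9,interpolation=2))
cv2.imwrite("pics/s_st.png",cv2.resize(s[215:310,235:305],None,fx=6,fy=6,interpolation=2))
cv2.imwrite("pics/s_dk.png",cv2.resize(s[165:240,175:260],None,fx=8,fy=8,interpolation=2))
E
```

```text
(no output)
```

View pics/t_dock.png

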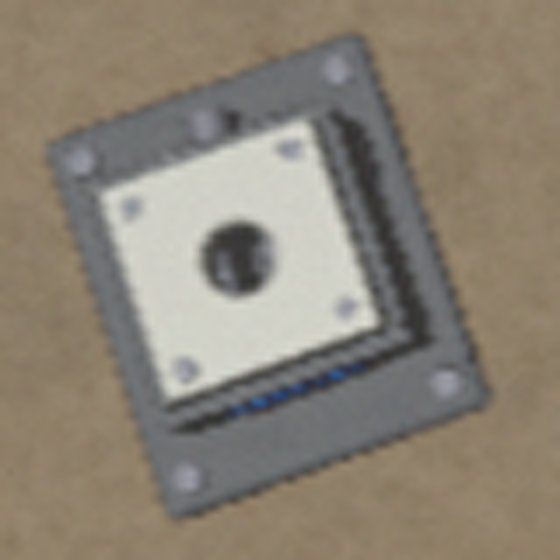

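View pics/t_stand.png

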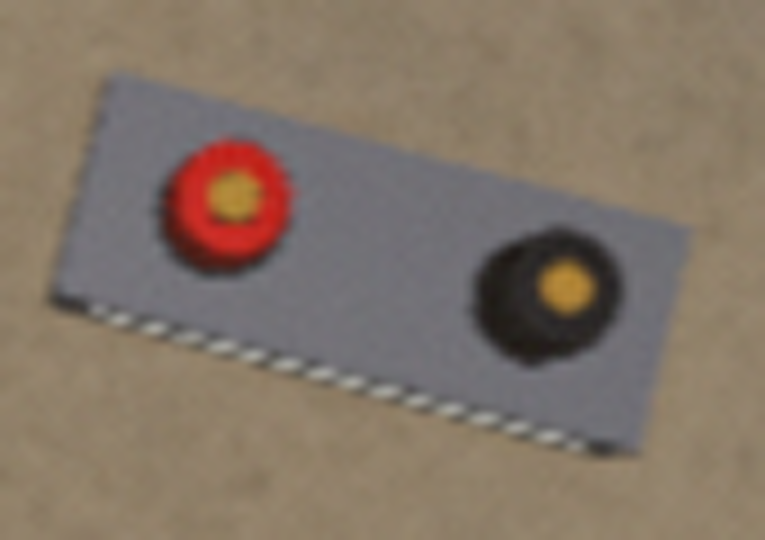

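View pics/s_st.png

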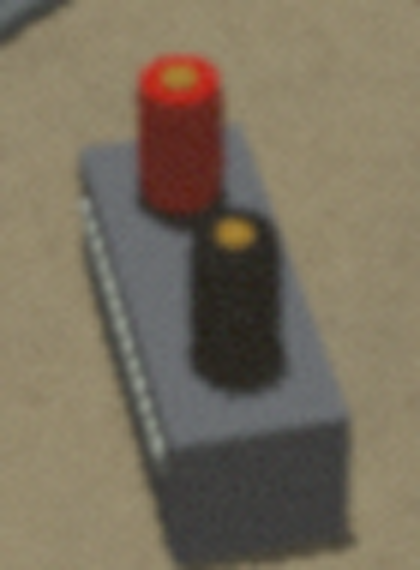

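View pics/s_dk.png

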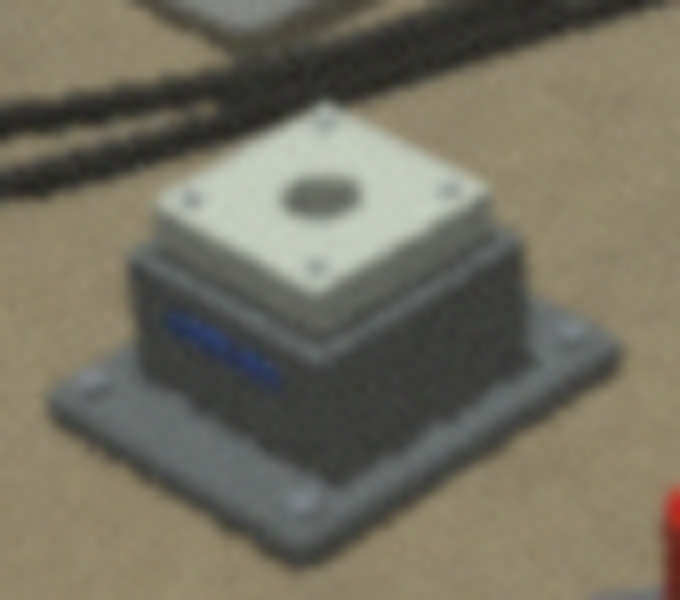

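```bash
cat > h.py <<'E'
import numpy as np,cv2
from scipy.spatial.transform import Rotation as Ro
from cell import env
def ray(c,u,v):
    d=np.array([(u-c["cx"])/c["fx"],(v-c["cy"])/c["fy"],1]);return Ro.from_euler("xyz",c["rotation"]).apply(d)
def onz(c,u,v,z):
    d=ray(c,u,v);return c["xyz"]+d*(z-c["xyz"][2])/d[2]
def tri(cs,ps):
    A=np.zeros((3,3));b=np.zeros(3)
    for c,p in zip(cs,ps):
        d=ray(c,*p);d/=np.linalg.norm(d);M=np.eye(3)-np.outer(d,d);A+=M;b+=M@c["xyz"]
    return np.linalg.solve(A,b)
E
python3 - <<'E'
from h import *
T=env.read_camera("top");S=env.read_camera("scene")
f=lambda p,s,o:(o[0]+(p[0]+.5)/s-.5,o[1]+(p[1]+.5)/s-.5)
np.set_printoptions(precision=1,suppress=True)
for n,a,b,z in [("red",f((235,196),9,(290,222)),f((180,77),6,(235,215)),91),("blk",f((567,287),9,(290,222)),f((236,233),6,(235,215)),91),
  ("bore",f((237.5,258),7,(180,215)),f((321,196.5),8,(175,165)),62)]:
    print(n,onz(T,*a,z),onz(S,*b,z),tri([T,S],[a,b]))
P=[onz(T,*f(p,9,(290,222)),46)for p in[(112,72),(690,230),(632,455),(55,298)]]
print("stand",P,np.mean(P,0))
P=[onz(T,*f(p,7,(180,215)),62)for p in[(100,190),(315,118),(382,325),(170,405)]]
print("face",np.mean(P,0))
print(env.state()["t"],Ro.from_euler("xyz",env.state()["tcp_rot"]).as_matrix())
E
```

```text
red [ 488.4 -259.1   91. ] [ 487.5 -258.8   91. ] [ 488.  -258.9   91. ]
blk [ 470.5 -326.8   91. ] [ 469.8 -326.3   91. ] [ 470.1 -326.6   91.2]
bore [474.  -67.4  62. ] [472.5 -67.7  62. ] [473.4 -67.1  61.5]
stand [array([ 519.4, -236.3,   46. ]), array([ 486.3, -361.1,   46. ]), array([ 438. , -347.6,   46. ]), array([ 470.4, -224.1,   46. ])] [ 478.5 -292.3   46. ]
face [473.8 -68.6  62. ]
0.25 [[-0.   0.3 -1. ]
 [ 0.  -1.  -0.3]
 [-1.  -0.  -0. ]]
```

```bash
python3 - <<'E'
from h import *
s=env.state();R=Ro.from_euler("xyz",s["tcp_rot"]).as_matrix()
a=np.degrees(np.arctan2(R[1,1],R[0,1]));print(a, s["eef_pos"])
b=np.degrees(np.arctan2(-326.6+258.9,470.1-488))+90;print(b,(b-a)/6)
print((np.array([488,-259,160])-s["eef_pos"])/25)
E
```

```text
-73.96951204344458 [ 172.60860092 -600.60520893  214.37257063]
-14.81019549084806 9.859886092099421
[12.61565596 13.66420836 -2.17490283]
```

Emit:
apply_moves([
  [1,1.1,0],
  [2,2.2,0],
  [3.1,3.4,0],
  [4.2,4.6,0],
  [5.3,5.8,0],
  [6.4,7,0],
  [7.5,8.2,0],
  [8.6,9.3,-0.2],
  [9.6,10.4,-0.5],
  [10.5,11.4,-0.8],
  [11.3,12.2,-1.2],
  [12,13,-1.6],
  [12.4,13.4,-1.9],
  [12.62,13.66,-2.17],
  [12.62,13.66,-2.17],
  [12.62,13.66,-2.17],
], yaw=[0.8,1.6,2.4,3.2,4,4.8,5.6,6.4,7.2,8,8.7,9.3,9.7,9.86,9.86,9.86], jaw=[-1,-1,-1,-1,-1,-1,-1,-1,-1,-1,-1,-1,-1,-1,-1,-1])

```text
t: 2.25
eef_pos: [487.8, -259.6, 160.3]
tcp_rot: [-1.201, 1.57, -3.032]
ft_force: [-0.8, -0.2, 0.0]
opening: 0.998
```

```bash
python3 - <<'E'
from h import *
s=env.state();print(s)
c=env.read_camera("wrist");cv2.imwrite("pics/w1.png",c["frame"][:,:,::-1])
R=Ro.from_euler("xyz",s["tcp_rot"]).as_matrix()
print(np.degrees(np.arctan2(R[1,1],R[0,1])),R)
def projw(P):
    p=R.T@(np.array(P)-s["eef_pos"]);H=c["hand_eye"];q=H[:3,:3].T@(p-H[:3,3])
    th=np.arctan2(np.hypot(q[0],q[1]),q[2]);k=c["fx"]*th/np.hypot(q[0],q[1]);return c["cx"]+k*q[0],c["cy"]+k*q[1]
print(projw([488,-259,91]),projw([470,-326.6,91]),projw([473.4,-67.5,62]))
E
```

```text
{'t': 2.25, 'joints': array([-6.08518418e-01,  4.52518103e-01,  1.79925991e+00, -2.71865188e-04,
        8.90056228e-01, -3.48802945e-01]), 'qvel': array([-0.00149343, -0.00310454, -0.00192952, -0.00082454, -0.00013008,
       -0.00014428]), 'tau': array([ 3.88359418e-01, -5.43057883e+01, -2.17409223e+01,  5.89419063e-02,
        5.81255998e-02,  1.33159061e-03]), 'eef_pos': array([ 487.84225654, -259.64013855,  160.33768319]), 'tcp_rot': array([-1.20118356,  1.57047541, -3.03152424]), 'ft_force': array([-0.78556723, -0.22460158,  0.01633739]), 'moment': array([-0.05748832, -0.11402674, -0.02963407]), 'opening': 0.9981996857610249}
-14.870796532239494 [[-3.18977695e-04  9.66506970e-01 -2.56640166e-01]
 [-3.52518448e-05 -2.56640190e-01 -9.66507016e-01]
 [-9.99999949e-01 -2.99247140e-04  1.15933650e-04]]
(np.float64(278.7509436913888), np.float64(224.00234713488697)) (np.float64(278.6743944598785), np.float64(303.5151196899418)) (np.float64(203.71305685690697), np.float64(6.30488141349619))
```

View pics/w1.png

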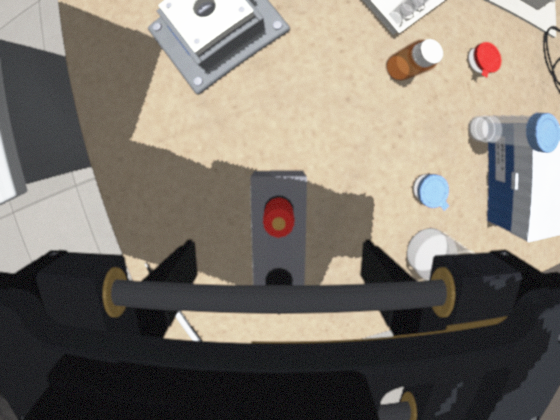

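The wrist view puts the red cap's dot at (278.5,223.5), against a predicted (278.8,224.0), so the fix is good. The bore is visible at about (205,8). Next: descend and grip.

Emit:
apply_moves([
  [0.01,0.02,-0.5],
  [0.01,0.02,-1.1],
  [0.01,0.02,-1.7],
  [0.01,0.02,-2.3],
  [0.01,0.02,-2.9],
  [0.01,0.02,-3.4],
  [0.01,0.02,-3.8],
  [0.01,0.02,-4.05],
  [0.01,0.02,-4.05],
  [0.01,0.02,-4.05],
  [0.01,0.02,-4.05],
  [0.01,0.02,-4.05],
  [0.01,0.02,-4.05],
  [0.01,0.02,-4.05],
  [0.01,0.02,-4.05],
  [0.01,0.02,-4.05],
  [0.01,0.02,-4.05],
  [0.01,0.02,-4.05],
], yaw=[0,0,0,0,0,0,0,0,0,0,0,0,0,0,0,0,0,0], jaw=[-1,-1,-1,-1,-1,-1,-1,-1,-1,0,0.3,1,1,1,1,1,1,1])

```text
t: 4.55
eef_pos: [488.1, -259.2, 59.2]
tcp_rot: [-0.221, 1.571, -2.051]
ft_force: [-0.3, 0.1, 0.3]
opening: 0.244
```

```bash
python3 - <<'E'
from h import *
s=env.state();print(s["eef_pos"],s["ft_force"],s["moment"],s["opening"])
c=env.read_camera("wrist");cv2.imwrite("pics/w2.png",c["frame"][:,:,::-1])
E
```

```text
[ 488.11446261 -259.19389521   59.19251555] [-0.308315    0.10457101  0.27835467] [-0.01415046 -0.10200646  0.03801673] 0.24372311266662172
```

View pics/w2.png

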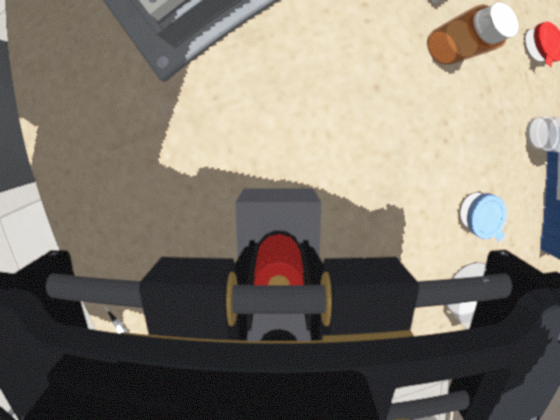

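The cap is gripped (opening 0.244, about 23 mm). Next: lift straight out and carry it above the dock.

Emit:
apply_moves([
  [0,0,0.3],
  [0,0,0.8],
  [0,0,1.4],
  [0,0,2],
  [0,0,2.6],
  [0,0,3.2],
  [0,0,3.7],
  [0,0,4],
  [-0.06,0.8,4],
  [-0.14,1.8,4],
  [-0.22,2.9,4],
  [-0.3,4,4],
  [-0.38,5,4],
  [-0.46,6,4],
  [-0.52,6.8,4],
  [-0.57,7.4,4],
  [-0.59,7.67,4],
  [-0.59,7.67,4],
  [-0.59,7.67,4],
  [-0.59,7.67,4],
], yaw=[0,0,0,0,0,0,0,0,0,0,0,0,0,0,0,0,0,0,0,0], jaw=[1,1,1,1,1,1,1,1,1,1,1,1,1,1,1,1,1,1,1,1])

```text
t: 7.1
eef_pos: [473.4, -67.9, 159.1]
tcp_rot: [-0.544, 1.571, -2.375]
ft_force: [0.5, -0.3, -0.7]
opening: 0.249
```

```bash
cat >> h.py <<'E'
def projw(c,s,P):
    R=Ro.from_euler("xyz",s["tcp_rot"]).as_matrix()
    p=R.T@(np.array(P)-s["eef_pos"]);H=c["hand_eye"];q=H[:3,:3].T@(p-H[:3,3])
    th=np.arctan2(np.hypot(q[0],q[1]),q[2]);k=c["fx"]*th/np.hypot(q[0],q[1]);return c["cx"]+k*q[0],c["cy"]+k*q[1]
def wonz(c,s,u,v,z):
    R=Ro.from_euler("xyz",s["tcp_rot"]).as_matrix();H=c["hand_eye"]
    x,y=u-c["cx"],v-c["cy"];r=np.hypot(x,y);th=r/c["fx"]
    d=R@(H[:3,:3]@np.array([np.sin(th)*x/r,np.sin(th)*y/r,np.cos(th)]));o=R@H[:3,3]+s["eef_pos"]
    return o+d*(z-o[2])/d[2]
E
python3 - <<'E'
from h import *
s=env.state();print(s["t"],s["eef_pos"],s["ft_force"],s["moment"],s["opening"])
c=env.read_camera("wrist");cv2.imwrite("pics/w3.png",c["frame"][:,:,::-1])
print(projw(c,s,[473.4,-67.5,62]),projw(c,s,s["eef_pos"]-[0,0,53]))
u,v=map(int,projw(c,s,[473.4,-67.5,62])); print(u-45,v-45)
cv2.imwrite("pics/w3c.png",cv2.resize(c["frame"][v-45:v+45,u-45:u+45,::-1],None,fx=6,fy=6,interpolation=2))
for n in ["scene","top"]:
    cv2.imwrite(f"pics/{n}3.png",env.read_camera(n)["frame"][:,:,::-1])
E
```

```text
7.1 [473.38613645 -67.87099779 159.11904068] [ 0.45163943 -0.2747485  -0.6921429 ] [-0.05342608 -0.10436123 -0.02190389] 0.2494652390779612
(np.float64(278.64369215360193), np.float64(215.0111498327926)) (np.float64(278.7581286261325), np.float64(231.34582215185833))
233 170
```

View pics/w3.png

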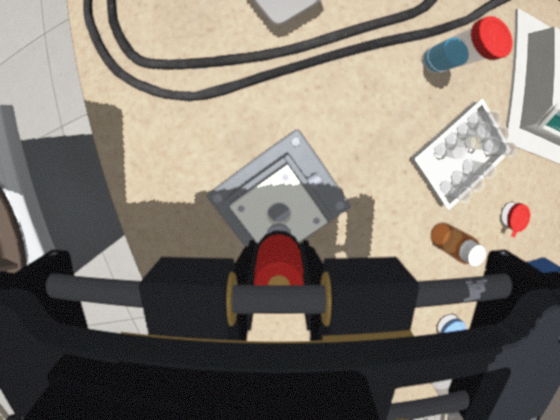

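View pics/w3c.png

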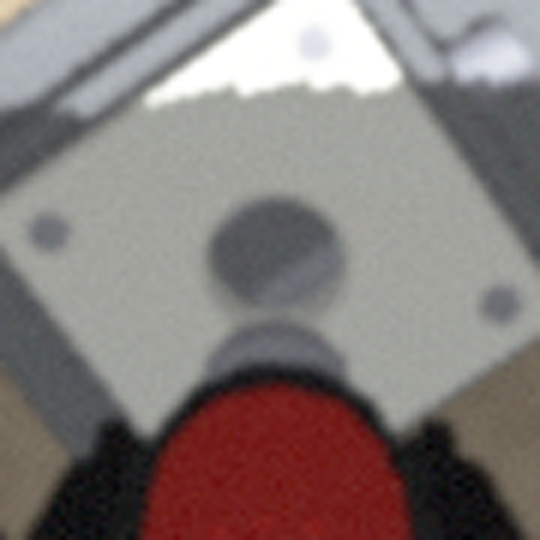

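View pics/scene3.png

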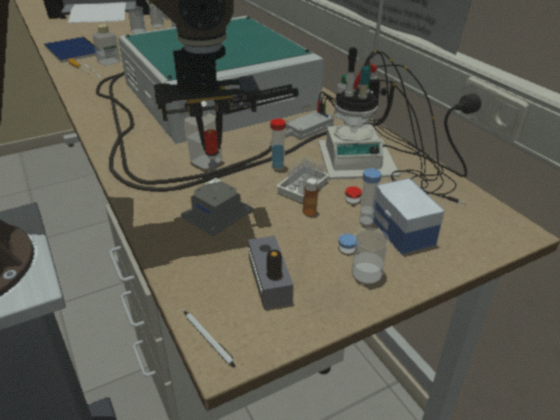

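```bash
python3 - <<'E'
from h import *
np.set_printoptions(precision=2,suppress=True)
s=env.state();c=env.read_camera("wrist")
up=np.array([.2566,.9665,0])
f=lambda p:(233+(p[0]+.5)/6-.5,170+(p[1]+.5)/6-.5)
e=s["eef_pos"]
for z in (117.5,122.5): 
    P=e+9*up;P[2]=z;u,v=projw(c,s,P);print("barb edge pred crop",(u-233)*6,(v-170)*6)
for p in[(277,196)]: print("bore far edge -10up",wonz(c,s,*f(p),62)-10*up)
L,R=wonz(c,s,*f((50,232)),62),wonz(c,s,*f((500,302)),62)
print("screws mid",(L+R)/2, np.linalg.norm(L-R))
print("bore L/R",(wonz(c,s,*f((208,258)),62)+wonz(c,s,*f((347,258)),62))/2,np.linalg.norm(wonz(c,s,*f((208,258)),62)-wonz(c,s,*f((347,258)),62)))
print("tcp",e)
E
```

```text
barb edge pred crop 274.54250470303975 322.930772833739
barb edge pred crop 274.5579671872845 335.7987059847188
bore far edge -10up [473.75 -66.33  62.  ]
screws mid [473.54 -66.58  62.  ] 64.66127636948515
bore L/R [474.08 -65.34  62.  ] 19.61469164039904
tcp [473.36 -67.72 159.14]
```

The bore measures about (473.4, −67.1) after correcting for the visible nose edge. I'll shift 0.6 mm in y and lower the nose into the mouth.

Emit:
apply_moves([
  [0,0.024,-0.2],
  [0,0.024,-0.5],
  [0,0.024,-0.8],
  [0,0.024,-1.1],
  [0,0.024,-1.4],
  [0,0.024,-1.6],
  [0,0.024,-1.8],
  [0,0.024,-1.95],
  [0,0.024,-2.05],
  [0,0.024,-2.12],
  [0,0.024,-2.2],
  [0,0.024,-2.2],
  [0,0.024,-2.2],
], yaw=[0,0,0,0,0,0,0,0,0,0,0,0,0], jaw=[1,1,1,1,1,1,1,1,1,1,1,1,1])

```text
t: 8.93
eef_pos: [473.4, -67.1, 104.2]
tcp_rot: [-0.174, 1.571, -2.005]
ft_force: [-0.6, -0.1, -0.5]
opening: 0.247
```

```bash
python3 - <<'E'
from h import *
s=env.state();print(s["t"],s["eef_pos"],s["ft_force"],s["moment"],s["opening"])
c=env.read_camera("wrist");cv2.imwrite("pics/w4.png",cv2.resize(c["frame"][150:300,200:360,::-1],None,fx=4,fy=4,interpolation=2))
c=env.read_camera("scene");cv2.imwrite("pics/s4.png",cv2.resize(c["frame"][120:240,150:280,::-1],None,fx=5,fy=5,interpolation=2))
E
```

```text
8.925 [473.38594938 -67.05932358 104.19645445] [-0.59834121 -0.13185233 -0.50897934] [-0.01963799 -0.06455584 -0.01819973] 0.2474335124976314
```

View pics/w4.png

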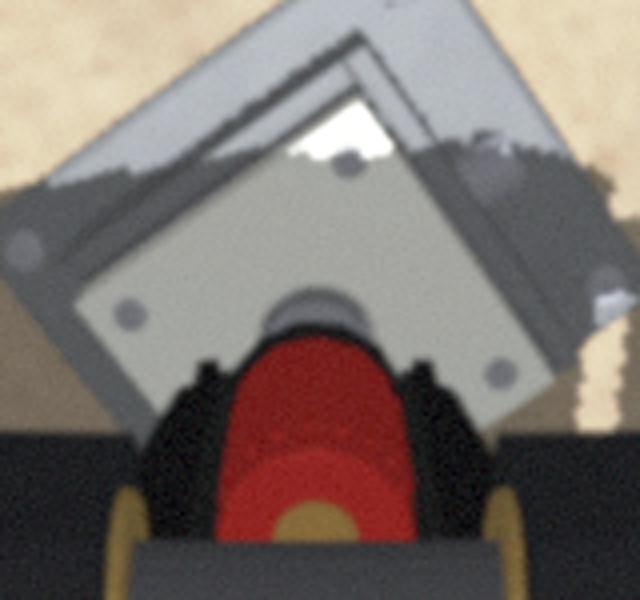

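View pics/s4.png

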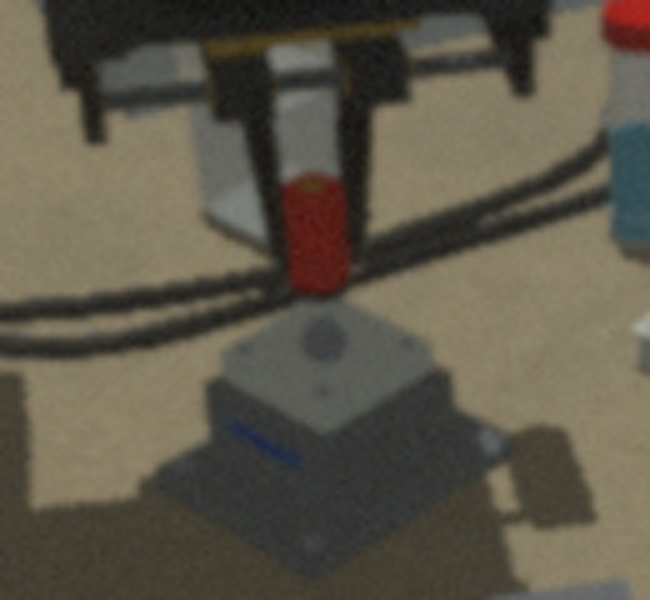

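The nose is entering the bore centred, and the force is near zero. Next: continue slowly.

Emit:
apply_moves([
  [0,0,-0.06],
  [0,0,-0.12],
  [0,0,-0.18],
  [0,0,-0.24],
  [0,0,-0.28],
  [0,0,-0.28],
], yaw=[0,0,0,0,0,0], jaw=[1,1,1,1,1,1])

```text
t: 9.78
eef_pos: [473.4, -67.1, 97.2]
tcp_rot: [-0.505, 1.571, -2.336]
ft_force: [0.6, 0.9, -0.2]
opening: 0.247
```

Emit:
apply_moves([
  [0,0,-0.06],
  [0,0,-0.12],
  [0,0,-0.18],
  [0,0,-0.2],
  [0,0,-0.2],
], yaw=[0,0,0,0,0], jaw=[1,1,1,1,1])

```text
t: 10.4
eef_pos: [473.4, -67.1, 92.1]
tcp_rot: [-0.66, 1.571, -2.491]
ft_force: [0.0, -0.1, -0.6]
opening: 0.249
```

Emit:
apply_moves([
  [0,0,-0.04],
  [0,0,-0.08],
  [0,0,-0.12],
  [0,0,-0.12],
], yaw=[0,0,0,0], jaw=[1,1,1,1])

```text
t: 10.9
eef_pos: [473.5, -67.1, 89.2]
tcp_rot: [1.037, 1.57, -0.794]
ft_force: [1.1, 0.2, 2.7]
opening: 0.252
```

Emit:
apply_moves([
  [0,0,-0.04],
  [0,0,-0.08],
  [0,0,-0.08],
], yaw=[0,0,0], jaw=[1,1,1])

```text
t: 11.28
eef_pos: [473.7, -67.2, 87.4]
tcp_rot: [1.368, 1.57, -0.462]
ft_force: [0.2, 0.5, 4.6]
opening: 0.248
```

Emit:
apply_moves([
  [0,0,-0.04],
  [0,0,-0.08],
  [0,0,-0.08],
], yaw=[0,0,0], jaw=[1,1,1])

```text
t: 11.65
eef_pos: [473.9, -67.2, 85.6]
tcp_rot: [1.465, 1.569, -0.366]
ft_force: [0.5, 0.2, 4.6]
opening: 0.25
```

Emit:
apply_moves([
  [0,0,-0.04],
  [0,0,-0.08],
  [0,0,-0.08],
], yaw=[0,0,0], jaw=[1,1,1])

```text
t: 12.02
eef_pos: [473.9, -67.2, 83.4]
tcp_rot: [1.444, 1.569, -0.387]
ft_force: [1.0, -0.7, 0.1]
opening: 0.245
```

Emit:
apply_moves([
  [0,0,-0.04],
  [0,0,-0.08],
  [0,0,-0.12],
  [0,0,-0.12],
], yaw=[0,0,0,0], jaw=[1,1,1,1])

```text
t: 12.52
eef_pos: [474.2, -67.2, 80.6]
tcp_rot: [1.548, 1.569, -0.283]
ft_force: [0.4, 0.3, 3.3]
opening: 0.246
```

Emit:
apply_moves([
  [0,0,-0.04],
  [0,0,-0.08],
  [0,0,-0.12],
  [0,0,-0.12],
], yaw=[0,0,0,0], jaw=[1,1,1,1])

```text
t: 13.02
eef_pos: [473.5, -66.9, 77.0]
tcp_rot: [2.487, 1.571, 0.656]
ft_force: [-0.0, 2.1, -5.2]
opening: 0.249
```

Emit:
apply_moves([
  [0,0,-0.04],
  [0,0,-0.06],
  [0,0,-0.06],
], yaw=[0,0,0], jaw=[1,1,1])

```text
t: 13.4
eef_pos: [473.5, -67.0, 75.5]
tcp_rot: [1.986, 1.571, 0.155]
ft_force: [0.5, -0.9, 0.2]
opening: 0.243
```

The force peaked and then dropped between TCP z 80.6 and 77, which looks like the click. Next: press on in small steps.

Emit:
apply_moves([
  [0,0,-0.03],
  [0,0,-0.06],
  [0,0,-0.06],
], yaw=[0,0,0], jaw=[1,1,1])

```text
t: 13.78
eef_pos: [473.6, -67.0, 74.3]
tcp_rot: [1.721, 1.57, -0.11]
ft_force: [-0.9, -0.8, 5.5]
opening: 0.246
```

Emit:
apply_moves([
  [0,0,-0.02],
  [0,0,-0.02],
  [0,0,-0.02],
], yaw=[0,0,0], jaw=[1,1,1])

```text
t: 14.15
eef_pos: [473.6, -67.0, 74.2]
tcp_rot: [1.654, 1.57, -0.177]
ft_force: [-1.6, -0.2, 7.3]
opening: 0.25
```

Emit:
apply_moves([
  [0,0,-0.03],
  [0,0,-0.06],
  [0,0,-0.06],
], yaw=[0,0,0], jaw=[1,1,1])

```text
t: 14.52
eef_pos: [473.6, -67.0, 73.4]
tcp_rot: [1.594, 1.569, -0.237]
ft_force: [-4.4, 0.4, 13.2]
opening: 0.249
```

```bash
python3 - <<'E'
from h import *
s=env.state();print(s["t"],s["eef_pos"],s["ft_force"])
c=env.read_camera("scene");cv2.imwrite("pics/s5.png",cv2.resize(c["frame"][120:240,150:280,::-1],None,fx=5,fy=5,interpolation=2))
E
```

```text
14.525 [473.60146563 -66.96047941  73.3566413 ] [-4.41211978  0.39238642 13.22717567]
```

View pics/s5.png

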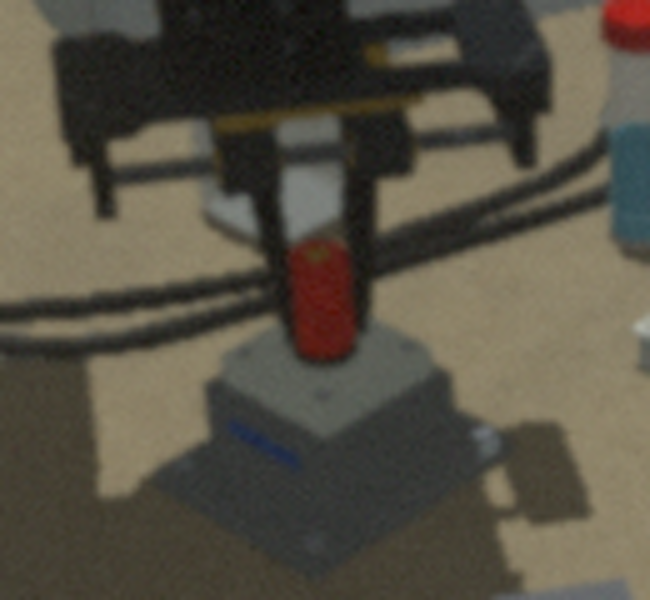

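The collar is on the face. A slightly firmer press, held briefly, will make sure of the seating.

Emit:
apply_moves([
  [-0.01,0,-0.03],
  [-0.01,0,-0.05],
  [-0.01,0,-0.05],
  [-0.01,0,-0.05],
], yaw=[0,0,0,0], jaw=[1,1,1,1])

```text
t: 15.08
eef_pos: [473.6, -67.0, 73.0]
tcp_rot: [1.584, 1.568, -0.247]
ft_force: [-3.8, 1.4, 16.5]
opening: 0.244
```

Emit:
apply_moves([
  [0,0,0.03],
  [0,0,0.06],
  [0,0,0.09],
  [0,0,0.09],
], yaw=[0,0,0,0], jaw=[1,1,1,1])

```text
t: 15.58
eef_pos: [473.7, -67.0, 75.2]
tcp_rot: [1.584, 1.568, -0.247]
ft_force: [-0.4, -0.2, -0.9]
opening: 0.247
```

Emit:
apply_moves([
  [0,0,0.03],
  [0,0,0.05],
  [0,0,0.05],
], yaw=[0,0,0], jaw=[1,1,1])

```text
t: 15.95
eef_pos: [473.6, -67.0, 76.4]
tcp_rot: [1.587, 1.568, -0.244]
ft_force: [1.0, -0.6, -2.1]
opening: 0.249
```

Emit:
apply_moves([
  [0,0,0.02],
  [0,0,0.03],
  [0,0,0.03],
], yaw=[0,0,0], jaw=[1,1,1])

```text
t: 16.32
eef_pos: [473.6, -67.0, 77.0]
tcp_rot: [1.58, 1.568, -0.251]
ft_force: [1.0, 0.1, -6.3]
opening: 0.248
```

Emit:
apply_moves([
  [0,0,0.02],
  [0,0,0.03],
  [0,0,0.03],
], yaw=[0,0,0], jaw=[1,1,1])

```text
t: 16.7
eef_pos: [473.6, -67.0, 77.6]
tcp_rot: [1.588, 1.569, -0.243]
ft_force: [1.4, -0.3, -9.2]
opening: 0.247
```

Emit:
apply_moves([
  [0,0,0.01],
  [0,0,0.018],
  [0,0,0.018],
], yaw=[0,0,0], jaw=[1,1,1])

```text
t: 17.08
eef_pos: [473.5, -67.0, 77.9]
tcp_rot: [1.592, 1.569, -0.239]
ft_force: [2.6, -0.2, -12.5]
opening: 0.249
```

About 12 N is reached. Next: hold it for 1.5 s, compensating for the arm's steady sag.

Emit:
apply_moves([
  [0,0,0.004],
  [0,0,0.004],
  [0,0,0.004],
  [0,0,0.004],
], yaw=[0,0,0,0], jaw=[1,1,1,1])

```text
t: 17.58
eef_pos: [473.5, -67.0, 78.0]
tcp_rot: [1.593, 1.569, -0.238]
ft_force: [2.3, -1.1, -12.3]
opening: 0.246
```

Emit:
apply_moves([
  [0,0,0.004],
  [0,0,0.004],
  [0,0,0.004],
  [0,0,0.004],
  [0,0,0.004],
  [0,0,0.004],
  [0,0,0.004],
  [0,0,0.004],
], yaw=[0,0,0,0,0,0,0,0], jaw=[1,1,1,1,1,1,1,1])

```text
t: 18.58
eef_pos: [473.5, -67.0, 78.1]
tcp_rot: [1.588, 1.569, -0.243]
ft_force: [2.3, -0.7, -12.2]
opening: 0.247
```

```bash
python3 - <<'E'
from h import *
F=[]
for i in range(4):
    c=env.read_camera("scene");s=env.state();F.append(s["ft_force"][2])
print(s["t"],s["eef_pos"],F)
cv2.imwrite("pics/s6.png",cv2.resize(c["frame"][120:240,150:280,::-1],None,fx=5,fy=5,interpolation=2))
E
```

```text
18.775 [473.50501583 -66.95565524  78.12623209] [np.float64(-13.505913735796504), np.float64(-14.15690406149636), np.float64(-13.278467776797259), np.float64(-12.797132282453425)]
```

View pics/s6.png

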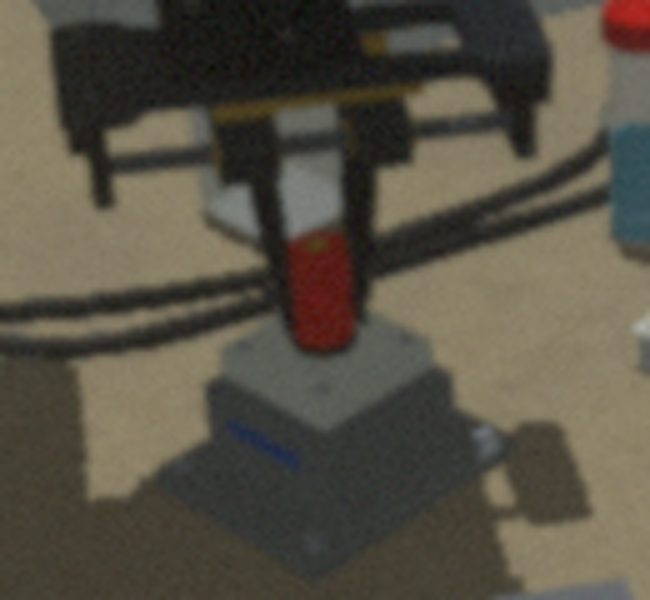

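The catch holds at about 12 N for over 1.5 s. Next: ease down, reseat lightly, and go to neutral before releasing.

Emit:
apply_moves([
  [0,0,-0.03],
  [0,0,-0.06],
  [0,0,-0.09],
  [0,0,-0.12],
  [0,0,-0.15],
  [0,0,-0.15],
], yaw=[0,0,0,0,0,0], jaw=[1,1,1,1,1,1])

```text
t: 19.52
eef_pos: [473.6, -67.0, 74.6]
tcp_rot: [1.591, 1.568, -0.24]
ft_force: [-0.1, 0.9, 3.7]
opening: 0.246
```

Emit:
apply_moves([
  [0,0,0.012],
  [0,0,0.012],
  [0,0,0.012],
  [0,0,0.012],
  [0,0,0.012],
  [0,0,0.012],
  [0,0,0.012],
], yaw=[0,0,0,0,0,0,0], jaw=[1,1,0.3,0,-0.2,-0.2,-0.2])

```text
t: 20.4
eef_pos: [473.6, -67.0, 74.9]
tcp_rot: [1.594, 1.568, -0.237]
ft_force: [-0.8, 0.6, -0.2]
opening: 0.6
```

Emit:
apply_moves([
  [0,0,0.2],
  [0,0,0.6],
  [0,0,1.1],
  [0,0,1.7],
  [0,0,2.4],
  [0,0,3.1],
  [0,0,3.7],
  [0,0,4],
  [0,0,4],
  [0,0,4],
], yaw=[0,0,0,0,0,0,0,0,0,0], jaw=[-0.2,-0.2,-0.2,-0.2,-0.2,-0.2,-0.2,-0.2,-0.2,-0.2])

```text
t: 21.65
eef_pos: [473.4, -66.9, 174.6]
tcp_rot: [1.592, 1.569, -0.239]
ft_force: [1.0, -0.1, -0.0]
opening: 0.599
```

```bash
python3 - <<'E'
from h import *
s=env.state();print(s["t"],s["eef_pos"],s["ft_force"],s["opening"])
c=env.read_camera("wrist");cv2.imwrite("pics/w7.png",c["frame"][:,:,::-1])
print(projw(c,s,[473.4,-67.0,107]))
c=env.read_camera("scene");cv2.imwrite("pics/s7.png",c["frame"][:,:,::-1]);cv2.imwrite("pics/s7c.png",cv2.resize(c["frame"][130:240,160:270,::-1],None,fx=5,fy=5,interpolation=2))
R=Ro.from_euler("xyz",c["rotation"])
for P in([473.4,-67.1,107],[473.4,-67.1,62]):
    q=R.inv().apply(np.array(P)-c["xyz"]);u,v=c["cx"]+c["fx"]*q[0]/q[2],c["cy"]+c["fy"]*q[1]/q[2];print((u-160)*5,(v-130)*5)
E
```

```text
21.65 [473.41198451 -66.9478311  174.60194468] [ 1.04307933 -0.10894175 -0.0308261 ] 0.5993714359920862
(np.float64(278.58051593106967), np.float64(225.56162819265563))
266.82796117913085 198.78868880290796
274.8628698533538 294.36933618540013
```

View pics/w7.png

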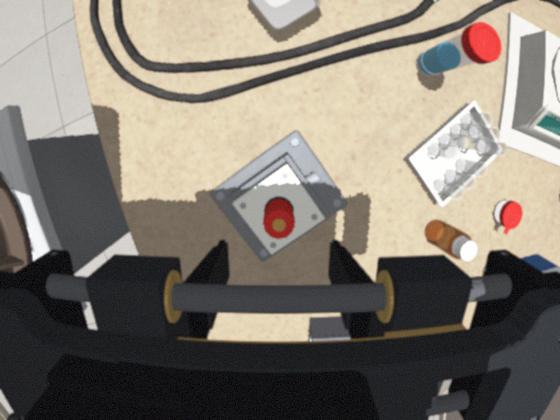

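View pics/s7c.png

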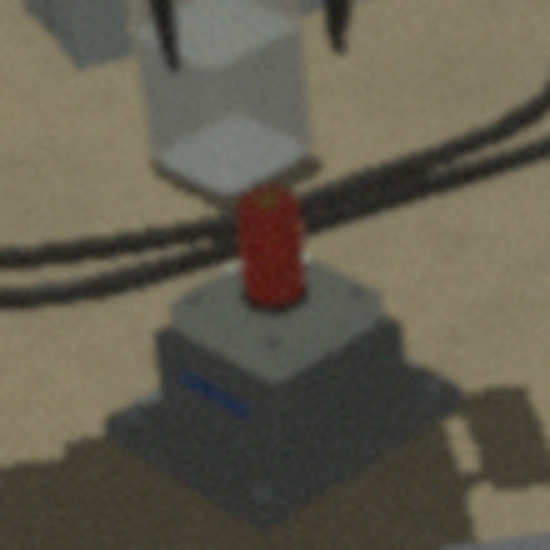

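View pics/s7.png

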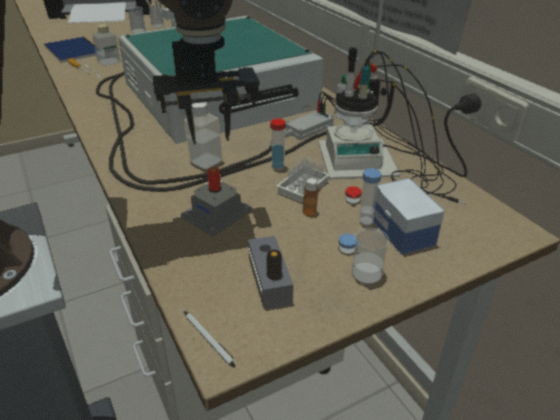

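The plug top is at crop (267,199), against (266.8,198.8) predicted for fully home. It stands upright, the bottle and black plug haven't moved, and the arm is clear. Handing in.

```bash
python3 -c "
from cell import env
print(env.job_done(), env.state()['t'])"
```

```text
the job is handed in; nothing more can be done
the job is handed in; nothing more can be done
```

I moved the red plug from the stand into the dock, pressed it home, confirmed with a tug that the catch holds it, and let go. I handed the job in at about 22 s; no verdict was reported.

- **Pressing in:** the nose met the catches at about 5 N. The force fell away, as a click would, 2 to 5 mm before the collar landed. I then pressed to about 16.5 N, with the carrier about 2 mm down.
- **Tug test:** the pull was 12 to 14 N at the wrist sensor, including about 0.6 N of plug weight. I held it for about 1.7 s. The highest single reading was 14.2 N. The catch held, and the plug had about 1.3 mm of axial play.
- **Release:** I eased down, pressed lightly (3.7 N) to reseat it, opened the fingers near zero force and rose 100 mm clear.
- **Last checks:** in the scene camera the cap's top sits within a pixel of where a fully seated plug should be. The plug looks upright, and the bottle and black-capped plug look unmoved. No check failed. The carrier's lift was too small to see in the pictures, so the tug figures rest on the wrist force and arm height, which agreed with the spring rate.

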